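# Check and true a signal lens-door frame by its diagonals

## Task

Check the bolted lens-door frame on the iron plate for squareness: lay the slide rule flat inside it along the diagonal from the corner near the robot on the left to the far right corner, run its tongue out until both noses bear in the corners and pause to read it, then take the rule up and measure the other diagonal in the same way. If the two readings differ, slide the frame's far rail sideways until the diagonals are equal. Leave the rule lying flat inside the frame and do not disturb the insulators, toggle plate or lens.

Things in the scene. Friction and masses are not known exactly. Their poses are not given: they have to be found in the camera images.
- frame: Fixed iron plate 215 x 250 x 8 mm carrying a flat aluminium door frame; bars 16 mm wide, z 8 to 20 mm (stiles to 19). Origin: on the bench under the middle of the opening, which when square is 180 (y) by 140 mm (x), diagonals 228; x points away from the robot, y left along the rails; yawed up to 0.3. Near rail fixed by two green clips 55 mm either side of its middle, up to z = 29 mm.
- near_left (a point): inner corner of the frame opening nearest the robot on the left, on the plate's top face (z = 8 mm)
- near_right (a point): inner corner of the frame opening nearest the robot on the right, on the plate's top face (z = 8 mm)
- far_left (a point): inner corner of the frame opening away from the robot on the left, on the plate's top face; it moves with the far rail
- far_right (a point): inner corner of the frame opening away from the robot on the right, on the plate's top face; it moves with the far rail
- far_rail_mid (a point): Middle of the far rail's top face (16 mm wide, 12 high, 212 long; top 20 mm above the bench); grip across it and draw it along frame y. The stiles pivot on the corner bolts (156 mm apart along x), so the frame racks: the far rail shifts up to 22 mm either way, takes about 10 N and stays where left. It starts up to 16 mm off square either way; square is y = 0 in the frame.
- rule: The slide rule, a loose aluminium channel stick 150 mm long, 20 mm wide and 12 mm high, about 0.3 kg with its tongue, lying flat on the bench on one side of the frame. Origin: middle of the underside of the channel; x points along the rule from the fixed heel nose to the sliding tongue nose, z up. Best carried by gripping the 20 mm channel across its middle.
- tongue (a joint): Run-out of the tongue, m, 0 to 0.08; starts 0 to 0.015; slides at 0.4 N and stays. L = 0.180 + this value is the distance between nose centres; in the corners it reads 0.02 to 0.05. Far rail's shift to the left = (156/132)(La^2 - Lb^2)/(4 x 0.172), La read from near right to far left, Lb from near left to far right.
- heel_nose (a point): centre of the upright round polished heel nose (8 mm diameter, 10 mm high) fixed at the rear end of the rule, 90 mm behind the rule's origin, 6 mm above its underside. Seated in a frame corner this centre stands 4 mm from both bars, 5.7 mm from the corner point.
- tongue_nose (a point): centre of the like nose on the end of the tongue, 90 mm ahead of the rule's origin plus the joint value, 6 mm above the underside
- stud (a point): top centre of the round thumb stud on the tongue (16 mm diameter, 19 mm high, its foot level with the channel's top and its top 31.5 mm above the rule's underside), 50 mm ahead of the rule's origin plus the joint value; grip or push it to slide the tongue
- insulator_1: loose white ceramic insulator, 68 mm across, 94 mm high, standing upright; origin under its foot; bystander
- insulator_2: another white ceramic insulator of the same size, standing upright; bystander
- toggle_plate: loose dark bakelite plate 120 x 80 x 8 mm with two steel toggles up to 41 mm high; origin under its middle; bystander, on the other side of the frame from the rule
- lens_segment: loose curved amber glass lens segment 40 mm high, about 125 mm long, standing on edge; origin near its middle on the bench; bystander beyond the frame
There are look-alikes about, which are no part of the job. Several things have the shape of the rule; the one meant has the colours described above.

How it is judged (in metres and radians):
On the way, in this order (a step that is already met when the one before it is completed fails the run):
1. the rule lies flat inside the frame with one nose in the near left corner and the other in the far right corner (each nose centre within 9 mm of the corner point, seated is 5.7 mm) for 0.3 s (height (world z) of rule between 0.005 and 0.013 m and angle between rule's own z axis and vertical below 0.08 rad and ((horizontal distance between heel_nose and near_left below 0.009 m and horizontal distance between tongue_nose and far_right below 0.009 m) or (horizontal distance between tongue_nose and near_left below 0.009 m and horizontal distance between heel_nose and far_right below 0.009 m))), for 0.3 s.
2. the rule lies flat inside the frame with one nose in the near right corner and the other in the far left corner (each nose centre within 9 mm of the corner point) for 0.3 s (height (world z) of rule between 0.005 and 0.013 m and angle between rule's own z axis and vertical below 0.08 rad and ((horizontal distance between heel_nose and near_right below 0.009 m and horizontal distance between tongue_nose and far_left below 0.009 m) or (horizontal distance between tongue_nose and near_right below 0.009 m and horizontal distance between heel_nose and far_left below 0.009 m))), for 0.3 s.
At the end, for the whole second after the job is handed in: The frame is square: neither corner-to-corner diagonal is shorter than 225.6 mm (square is 228 mm), that is, the two agree within about 4.7 mm. The rule lies flat and at rest on the plate inside the frame, its middle within 60 mm of the frame's middle (distance between near_left and far_right above 0.2256 m and distance between near_right and far_left above 0.2256 m and height (world z) of rule between 0.005 and 0.013 m and angle between rule's own z axis and vertical below 0.08 rad and horizontal distance between rule and frame below 0.06 m and linear speed of rule below 0.02 m/s); the robot touches nothing.
It fails at once if an insulator is moved by more than 20 mm or tipped (distance of any of insulator_1, insulator_2 from where it was at the start of the episode above 0.02 m or angle between any of insulator_1, insulator_2's own z axis and vertical above 0.5 rad).
It fails at once if the toggle plate is moved by more than 20 mm (distance of toggle_plate from where it was at the start of the episode above 0.02 m).
It fails at once if the lens segment is moved by more than 20 mm or tipped (distance of lens_segment from where it was at the start of the episode above 0.02 m or angle between lens_segment's own z axis and vertical above 0.5 rad).
It also fails if it takes over 72 s, if anything falls off the work surface, if the arm or the gripper's body presses on something with over 40 N, if the wrist force passes 120 N, or if a joint passes its speed limit or range.

## Robot

A 6-joint arm with a two-finger parallel gripper is mounted at the origin on the work surface. World frame = base frame: x ahead of the robot, y to its left, z up, the work surface at z = 0. Lengths are in mm, angles in rad, forces in N, time in s.
With the tool pointing down it reaches from about 250 to 775 mm from the base axis. Payload 8.9 kg.
Tool frame: the origin (TCP) lies between the finger pads; the fingertips stand 8 mm ahead of it and the grasp point (between the pads) lies 11 mm behind it; z points along the fingers, y is the line along which they close (so a half turn about z gives the same grasp; the last joint's range is limited). The gripper opens to 85 mm and grips with 20 to 120 N. Pads are 22 mm wide; open, the fingers measure 114 mm over their backs; the gripper's body (76 mm by 85 mm) begins 54 mm behind the grasp point. The pads swing forward as they close: fully open they stand 13 mm farther back than shut.
Start: joints at [-1.385, 0.291, -0.153, 1.127, 0, 1.431], TCP at [167.539, -497.548, 239.305] pointing down, gripper open.
Joint ranges: [-2.52, 2.52], [-0.91, 1.74], [-1.3, 1.37], [-1.96, 2.02], [-1.52, 1.47], [-3.14, 3.14]. Speed limits (rad/s): [2.22, 2.22, 2.79, 3.14, 3.14, 3.14].

## Interface

Orientations are given as [roll, pitch, yaw] about the fixed x, y, z axes, in that order (R = Rz(yaw) Ry(pitch) Rx(roll)).
In Python, from bench import sense, capture, finish_job gives the robot as it stands.
- The arm moves only by the tool move_arm, never from a script. Its argument "plan" is a list that holds one entry, the list of rows, each a list of 7 numbers: the opening, from 0 (shut) to 1 (fully open), then the shift along the world's x, y, z in m, then the turn, a rotation vector about the world's x, y, z in degrees. In form: [[[jaw, dx, dy, dz, wx, wy, wz], ...]]. A call has exactly 5 rows; each row is the pose to reach, as a shift and turn from the pose commanded when the call began; what a row does not reach only later rows make up. A row lasts 1/8 s, in which the tool goes at most 62.5 mm and 10.7 degrees, less where a joint would pass 70% of its speed; a pose out of reach is approached as far as the arm can. A call with a gripper value outside its range is refused whole. The fingers move at their own pace and stop on an object; "newtons" is the grip in N (left out, the last holds). Time passes only in rows, so rows that repeat a pose let the fingers close, or fill a call up. It gives the time, the measured TCP pose, the force, the opening and the grip force at its end, in the units of the state.
- sense(): the state, without advancing time (a new reading comes with each control period).
- capture(name): name is "side" or "top"; returns a dict with "image" (480x640x3 uint8, red, green, blue), "depth" (480x640 float32, mm along the optical axis (not along the pixel's ray), 0 where there is no reading), "fx", "fy", "cx", "cy" (pixels), "D" ([k1, k2, p1, p2, k3] as OpenCV has them; the pictures are not rectified), "R" (3x3) and "t" (3): a world point X has camera coordinates R X + t. Camera axes: x right, y down, z forward; pixel columns grow to the right and rows downward; lengths in mm; the calibration is good to about 2 mm. A picture is of the moment at which its call begins.
- finish_job(): hands the job in; it is judged then, once.
The state is a dict: "time_s": time; "joints": joint angles; "joint_vel": joint speeds; "joint_torque": joint torques, N m; "tool_pos": TCP position; "eef_rot": TCP orientation; "ft_force": force on the tool from outside, world axes, zero at the start; "ft_torque": the same for the moment, N m; "gripper_width": finger opening in mm; "gripper_force": force on a finger pad.
Only numpy, scipy, OpenCV 4.12 (cv2) and the standard library are available. Lean on these libraries where they do the work, as an engineer would, in place of code of your own. Each camera call takes 0.05 s, during which the arm holds its last target. There are 200 camera calls.

## Working session

There is one attempt and no reset: what is moved stays moved. The work goes in short steps, Python scripts to look and compute and a tool call to move; the robot and the scene stay as the last step left them, time stands still between calls to the robot, and variables do not carry over. Pictures are saved under pics/ and viewed, at most 10 in all, crops included, and the job is handed in when it is done.

Besides the shell and the picture viewer there is one more tool, called after "Call:" in YAML: its name, and indented under it one key for each argument. move_arm: Moves the arm, as the interface text tells. Its arguments: {"type":"object","properties":{"plan":{"type":"array"},"newtons":{"type":"number"}},"required":["plan"]}

```bash
mkdir -p pics
cat > h.py <<'E'
import numpy as np, cv2
from bench import sense, capture, finish_job
def KD(c): return np.array([[c['fx'],0,c['cx']],[0,c['fy'],c['cy']],[0,0,1.]]),np.array(c['D'],float)
def ray(c,uv,z):
    K,D=KD(c); p=cv2.undistortPoints(np.array(uv,float).reshape(-1,1,2),K,D)[:,0]
    R=np.array(c['R']);t=np.array(c['t']).ravel(); o=-R.T@t
    d=np.c_[p,np.ones(len(p))]@R
    return o+d*((z-o[2])/d[:,2])[:,None]
def proj(c,X):
    K,D=KD(c); R=np.array(c['R']);t=np.array(c['t'],float).ravel()
    return cv2.projectPoints(np.array(X,float).reshape(-1,1,3),cv2.Rodrigues(R)[0],t,K,D)[0][:,0]
def save(n,im): cv2.imwrite('pics/'+n,im[:,:,::-1])
E
python3 - <<'E'
from h import *
for n in('top','side'):
    c=capture(n); save(n+'0.png',c['image']); np.save(n+'0.npy',c,allow_pickle=True)
    o=-np.array(c['R']).T@np.array(c['t']).ravel(); print(n,o,c['R'],c['fx'])
print(sense())
E
```

```text
top [ 428.32312812   12.10700011 1038.06635843] [[-0.01870979 -0.99963377  0.01955153]
 [-0.99136514  0.01600948 -0.13014936]
 [ 0.12978869 -0.02181777 -0.99130161]] 557.3344914115114
side [454.94283224 780.56949865 542.41094903] [[-0.98950435 -0.14404051  0.0115528 ]
 [-0.08587489  0.52185826 -0.84869869]
 [ 0.11621807 -0.84078314 -0.52875048]] 520.5978180500773
{'time_s': 0.1, 'joints': array([-1.38531634e+00,  2.91243511e-01, -1.54091138e-01,  1.12670420e+00,
       -3.75598131e-05,  1.43151774e+00]), 'joint_vel': array([ 0.00128164, -0.00139389,  0.00234253, -0.00036675, -0.00132747,
       -0.00088812]), 'joint_torque': array([ 9.28545378e-04, -5.37976205e+01,  3.31919718e+01,  9.28270805e-03,
       -2.70515011e-04,  2.00100182e-06]), 'tool_pos': array([ 167.44339473, -497.14830417,  238.76453244]), 'eef_rot': array([-3.14035695e+00, -1.35301871e-04,  3.24758511e-01]), 'ft_force': array([-0.48534308,  0.00574207, -0.40299306]), 'ft_torque': array([0.01583073, 0.00137091, 0.04073955]), 'gripper_force': 0.0, 'gripper_width': 85.11391548282488}
```

View pics/top0.png

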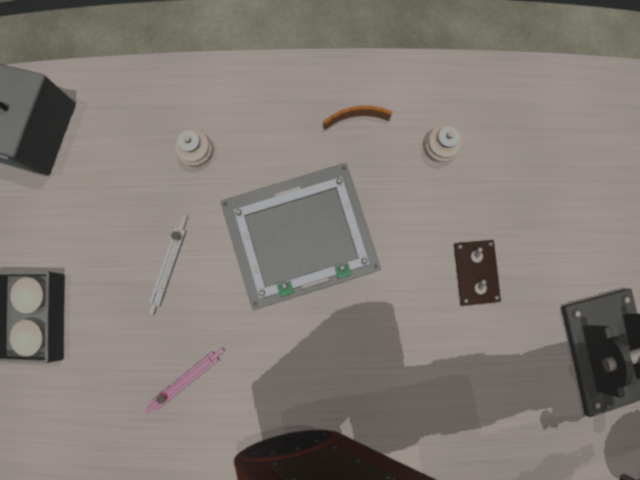

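View pics/side0.png

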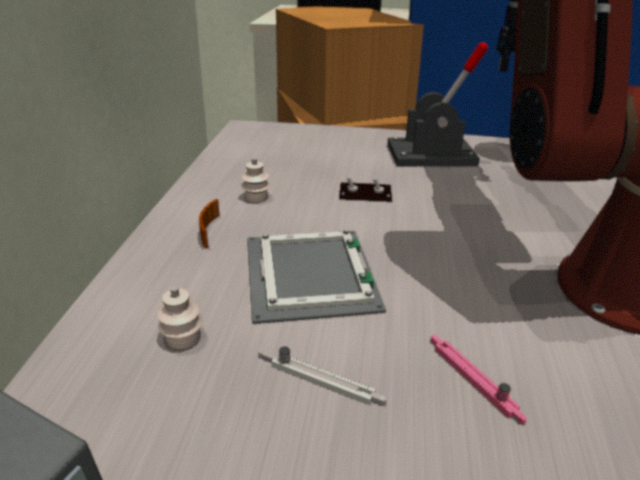

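The top view has the plain aluminium rule at about (168,265) with its dark stud at (176,236) at the far end. The look-alikes are the pink rule at (187,380) and, loosely, the frame bars themselves (300,235). The aluminium rule matches the description, so I'll check it in a close crop.

Run:
```python
from h import *
c=np.load('top0.npy',allow_pickle=True).item(); im=c['image']
crop=cv2.resize(im[150:330,130:395],None,fx=3,fy=3,interpolation=cv2.INTER_CUBIC)
save('crop0.png',crop)
g=cv2.cvtColor(im,cv2.COLOR_RGB2HSV)
for p in [(168,265),(300,235),(300,195),(230,215),(140,265),(176,236),(285,288)]: print(p,im[p[1],p[0]],g[p[1],p[0]])
```

```text
(168, 265) [159 152 147] [ 13  19 159]
(300, 235) [115 115 112] [ 30   7 115]
(300, 195) [160 162 165] [108   8 165]
(230, 215) [115 115 112] [ 30   7 115]
(140, 265) [150 141 136] [ 11  24 150]
(176, 236) [85 84 80] [24 15 85]
(285, 288) [ 94 104  94] [ 60  25 104]
```

View pics/crop0.png

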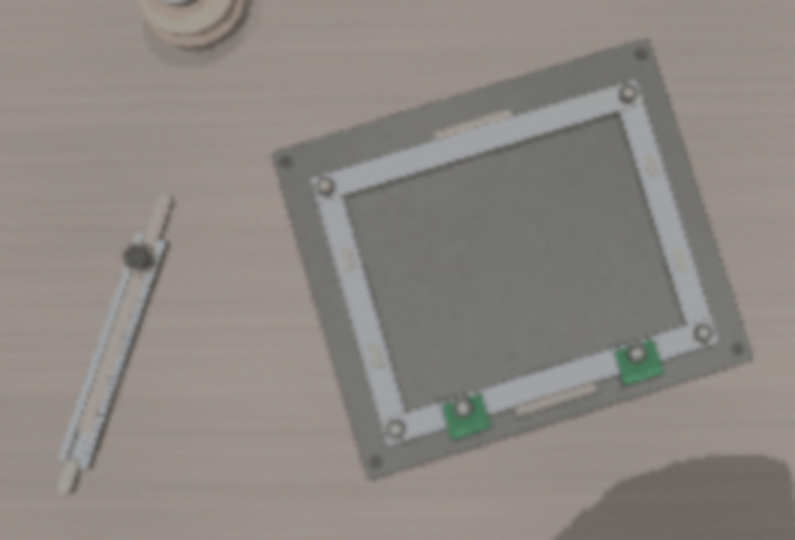

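The crop shows the aluminium rule with heel nose at crop (67,490), tongue nose at (167,200) and stud at (138,257). The frame's inner corners are FL (345,195), FR (620,112), NR (685,325) and NL (403,410).

```bash
cat >> h.py <<'E'
def corners(c,m=None,guess=None):
    im=c['image'].astype(int)
    g=np.array(guess if guess is not None else [(245,215),(336.7,187.3),(358.3,258.3),(264.3,286.7)],float) # FL FR NR NL
    G=cv2.GaussianBlur(c['image'],(3,3),0).mean(2)
    lines=[]; cen=g.mean(0)
    for i in range(4):
        a,b=g[i],g[(i+1)%4]; d=(b-a)/np.linalg.norm(b-a); n=np.array([d[1],-d[0]])
        if n@(a-cen)<0:n=-n
        P=[]
        for s in np.linspace(.12,.88,50):
            q=a+(b-a)*s; t=np.arange(-4,4.01,.25)
            xy=(q+t[:,None]*n).astype(np.float32)
            v=cv2.remap(G.astype(np.float32),xy[:,0].reshape(1,-1),xy[:,1].reshape(1,-1),cv2.INTER_LINEAR).ravel()
            gr=np.gradient(v); k=gr.argmax()
            if gr[k]>1.5: P.append(xy[k])
        P=np.array(P); X=ray(c,P,14.)[:,:2]
        l=cv2.fitLine(X.astype(np.float32),cv2.DIST_HUBER,0,.01,.01).ravel(); lines.append(l)
    out=[]
    for i in range(4):
        l1,l2=lines[i-1],lines[i]
        s=np.linalg.solve(np.c_[l1[:2],-l2[:2]],l2[2:]-l1[2:]); out.append(l1[2:]+s[0]*l1[:2])
    return np.array(out),lines
E
python3 - <<'E'
from h import *
c=np.load('top0.npy',allow_pickle=True).item()
C,L=corners(c); FL,FR,NR,NL=C
print(C.round(1)); print([np.linalg.norm(C[i]-C[(i+1)%4]).round(1) for i in range(4)],'diag NL-FR',np.linalg.norm(NL-FR),'NR-FL',np.linalg.norm(NR-FL))
print('yaw near',np.arctan2(*-(NL-NR)[[0]],(NL-NR)[1]),'shift', ((FL+FR-NL-NR)/2)@((NL-NR)/np.linalg.norm(NL-NR)))
r=lambda x,y:(130+x/3,150+y/3)
print('heel',ray(c,[r(68,487)],6),'tnose',ray(c,[r(168,201)],6),'stud',ray(c,[r(138,257)],31.5))
# channel ends mid
print('chan ends', ray(c,[r(77,463),r(150,240)],12))
d=c['depth'];print('bench z check',d[330,100])
s=np.load('side0.npy',allow_pickle=True).item()
print('side stud',ray(s,[(285,349)],31.5),'heel',ray(s,[(378,400)],6),'tn',ray(s,[(265,357)],6))
for nm,X in zip(['FL','FR','NR','NL'],C): print(nm,proj(s,[*X,20]).round(0))
E
```

```text
[[607.8 136.7]
 [659.  -37.1]
 [522.8 -76.2]
 [471.   98.5]]
[np.float32(181.2), np.float32(141.7), np.float32(182.3), np.float32(142.0)] diag NL-FR 231.79138 NR-FL 229.27945
yaw near 0.2879003 shift -1.6964264
heel [[427.75602663 308.64088417   6.        ]] tnose [[606.3453774  246.91281571   6.        ]] stud [[567.54463138 259.27914001  31.5       ]]
chan ends [[442.52032503 301.29491977  12.        ]
 [580.83019367 256.60173108  12.        ]]
bench z check 1015.2533
side stud [[569.9877855  261.44924851  31.5       ]] heel [[436.11619006 311.28408673   6.        ]] tn [[600.89699859 256.32339747   6.        ]]
FL [[277. 298.]]
FR [[270. 239.]]
NR [[343. 234.]]
NL [[364. 292.]]
```

Call:
move_arm:
  plan:
    - [[0.6, 0.023, 0.052, 0, 0, 0, 9.5], [0.6, 0.046, 0.104, 0, 0, 0, 19], [0.6, 0.069, 0.156, 0, 0, 0, 28.5], [0.6, 0.092, 0.208, 0, 0, 0, 38], [0.6, 0.115, 0.26, 0, 0, 0, 47.5]]
  newtons: 40

```text
time_s: 0.72
tool_pos: [282.8, -235.8, 239.2]
eef_rot: [3.141, -0.0, 1.159]
ft_force: [1.4, -0.6, 0.2]
gripper_width: 51.4
gripper_force: 0.0
```

Call:
move_arm:
  plan:
    - [[0.6, 0.023, 0.052, 0, 0, 0, 9.5], [0.6, 0.046, 0.104, 0, 0, 0, 19], [0.6, 0.069, 0.156, 0, 0, 0, 28.5], [0.6, 0.092, 0.208, 0, 0, 0, 38], [0.6, 0.115, 0.26, 0, 0, 0, 47.5]]

```text
time_s: 1.35
tool_pos: [397.9, 24.4, 239.3]
eef_rot: [3.141, 0.0, 1.988]
ft_force: [0.3, -0.6, 0.0]
gripper_width: 51.0
gripper_force: 0.0
```

Call:
move_arm:
  plan:
    - [[0.6, 0.023, 0.052, -0.02, 0, 0, 9.5], [0.6, 0.046, 0.104, -0.06, 0, 0, 19], [0.6, 0.069, 0.156, -0.1, 0, 0, 28.5], [0.6, 0.092, 0.208, -0.14, 0, 0, 38], [0.6, 0.115, 0.256, -0.16, 0, 0, 47.5]]

```text
time_s: 1.98
tool_pos: [506.3, 267.4, 83.5]
eef_rot: [-3.14, -0.001, 2.817]
ft_force: [1.5, -1.7, 0.8]
gripper_width: 51.3
gripper_force: 0.0
```

Call:
move_arm:
  plan:
    - [[0.6, 0, 0, -0.03, 0, 0, 0], [0.6, 0, 0, -0.055, 0, 0, 0], [0.6, 0, 0, -0.068, 0, 0, 0], [0.6, 0, 0, -0.068, 0, 0, 0], [0.1, 0, 0, -0.068, 0, 0, 0]]

```text
time_s: 2.6
tool_pos: [508.6, 267.9, 19.1]
eef_rot: [3.137, 0.002, 2.812]
ft_force: [0.6, 11.0, 10.9]
gripper_width: 34.3
gripper_force: 5.6
```

Call:
move_arm:
  plan:
    - [[0, 0, 0, 0, 0, 0, 0], [0, 0, 0, 0, 0, 0, 0], [0, 0, 0, 0, 0, 0, 0], [0, 0, 0, 0, 0, 0, 0], [0, 0, 0, 0, 0, 0, 0]]

```text
time_s: 3.22
tool_pos: [509.5, 267.5, 19.9]
eef_rot: [3.137, 0.004, 2.812]
ft_force: [1.0, 2.0, 12.1]
gripper_width: -0.1
gripper_force: 6.1
```

Run:
```python
from h import *
c=capture('side'); save('s1.png',cv2.resize(c['image'][200:440,180:500],None,fx=2.4,fy=2.4,interpolation=cv2.INTER_CUBIC))
```

```text
(no output)
```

View pics/s1.png

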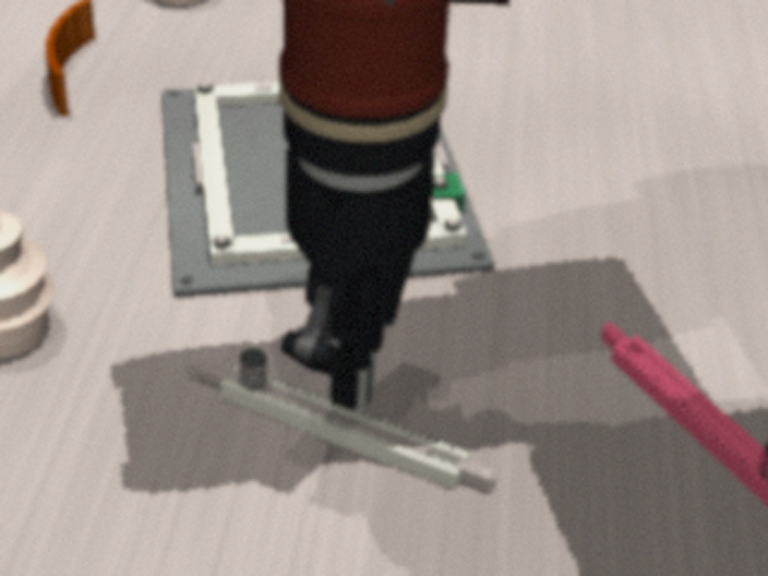

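The fingers came down about 11 mm short in y and shut on top of the rule's edge. The rule is still where it was, with heel end at crop (490,483) and tongue end at (192,370). I'll lift, shift and grip again.

Call:
move_arm:
  plan:
    - [[0, 0, 0, 0.03, 0, 0, 0], [0.6, 0, 0, 0.04, 0, 0, 0], [0.6, 0.0035, 0.011, 0.04, 0, 0, 0], [0.6, 0.0035, 0.011, 0.04, 0, 0, 0], [0.6, 0.0035, 0.011, 0.04, 0, 0, 0]]

```text
time_s: 3.9
tool_pos: [509.7, 277.1, 56.5]
eef_rot: [-3.141, -0.001, 2.812]
ft_force: [0.0, 0.5, 0.4]
gripper_width: 50.9
gripper_force: 0.0
```

Run:
```python
from h import *
print(sense()['tool_pos'])
c=capture('top'); save('t1.png',cv2.resize(c['image'][190:330,120:320],None,fx=4,fy=4,interpolation=cv2.INTER_CUBIC))
```

```text
[509.67621123 277.08924171  56.52676365]
```

View pics/t1.png

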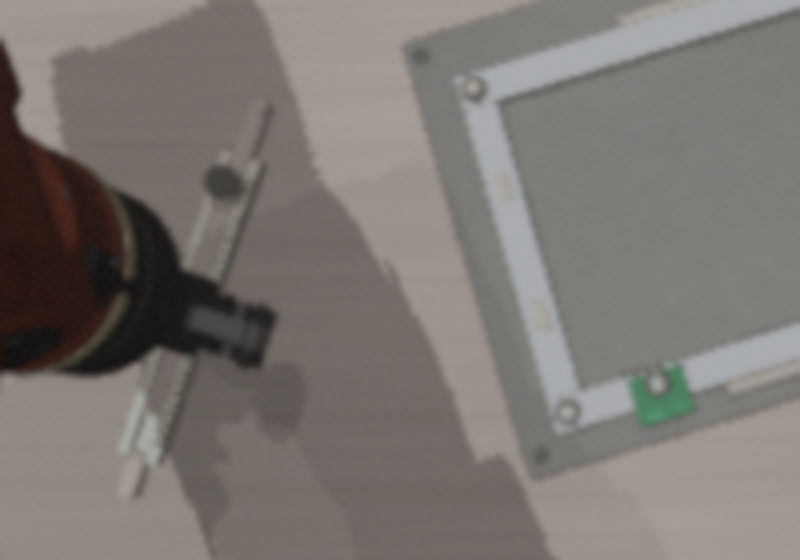

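The top view shows the rule still in place, with heel end at crop (128,496), stud at (224,182), and the gripper now straddling the middle. Descend and grip.

Call:
move_arm:
  plan:
    - [[0.6, 0.002, 0, -0.025, 0, 0, 0], [0.6, 0.002, 0, -0.046, 0, 0, 0], [0.6, 0.002, 0, -0.046, 0, 0, 0], [0.1, 0.002, 0, -0.046, 0, 0, 0], [0.1, 0.002, 0, -0.046, 0, 0, 0]]

```text
time_s: 4.58
tool_pos: [513.3, 277.9, 12.8]
eef_rot: [3.139, 0.001, 2.812]
ft_force: [-0.1, 2.4, 3.6]
gripper_width: 18.6
gripper_force: 39.3
```

Call:
move_arm:
  plan:
    - [[0, 0, 0, 0, 0, 0, 0], [0, 0, 0, 0, 0, 0, 0], [0, 0, 0, 0, 0, 0, 0], [0, 0, 0, 0.02, 0, 0, 0], [0, 0, 0, 0.06, 0, 0, 0]]

```text
time_s: 5.2
tool_pos: [510.5, 276.3, 70.7]
eef_rot: [-3.139, -0.003, 2.812]
ft_force: [0.9, 1.3, -3.4]
gripper_width: 18.3
gripper_force: 39.9
```

Call:
move_arm:
  plan:
    - [[0, 0.005, -0.03, 0.01, 0, 0, -3], [0, 0.016, -0.08, 0.01, 0, 0, -7], [0, 0.03, -0.14, 0.01, 0, 0, -12], [0, 0.043, -0.2, 0.01, 0, 0, -16.9], [0, 0.048, -0.23, 0.01, 0, 0, -16.9]]

```text
time_s: 5.82
tool_pos: [560.4, 44.0, 81.6]
eef_rot: [-3.141, 0.0, 2.513]
ft_force: [0.1, -0.1, -3.5]
gripper_width: 18.8
gripper_force: 40.0
```

Call:
move_arm:
  plan:
    - [[0, 0, -0.01, 0, 0, 0, 0], [0, 0, -0.01, 0, 0, 0, 0], [0, 0, -0.01, 0, 0, 0, 0], [0, 0, -0.01, 0, 0, 0, 0], [0, 0, -0.01, 0, 0, 0, 0]]

```text
time_s: 6.45
tool_pos: [560.2, 37.9, 81.5]
eef_rot: [3.142, -0.0, 2.518]
ft_force: [0.4, -0.4, -3.7]
gripper_width: 18.2
gripper_force: 40.0
```

Run:
```python
from h import *
print(sense()['tool_pos'],sense()['eef_rot'])
c=capture('top'); save('t2.png',cv2.resize(c['image'][150:330,200:400],None,fx=3.3,fy=3.3,interpolation=cv2.INTER_CUBIC))
c=capture('side'); save('s2.png',cv2.resize(c['image'][200:360,200:420],None,fx=3.5,fy=3.5,interpolation=cv2.INTER_CUBIC))
a=cv2.imread('pics/t2.png');b=cv2.imread('pics/s2.png')
h=400;a=cv2.resize(a,(int(a.shape[1]*h/a.shape[0]*.88),int(h*.88)));b=cv2.resize(b,(800-a.shape[1],int((800-a.shape[1])*160/220)))
o=np.zeros((max(a.shape[0],b.shape[0]),800,3),np.uint8);o[:a.shape[0],:a.shape[1]]=a;o[:b.shape[0],a.shape[1]:]=b;cv2.imwrite('pics/c2.png',o);print(a.shape,b.shape)
```

```text
[560.17674478  37.92539801  81.5018261 ] [ 3.14154493e+00 -7.78910127e-05  2.51805961e+00]
(352, 391, 3) (297, 409, 3)
```

View pics/c2.png

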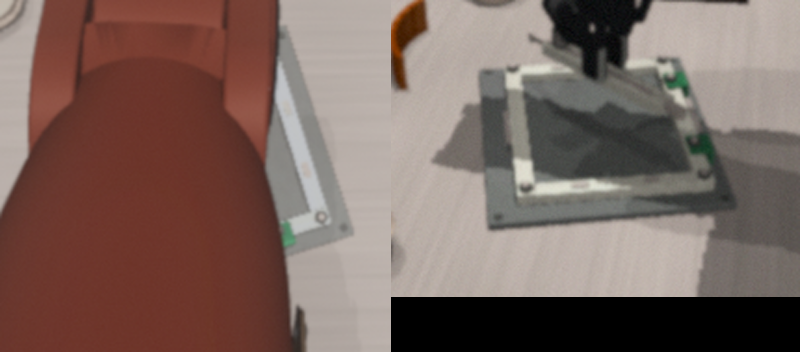

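Call:
move_arm:
  plan:
    - [[0, 0, -0.002, -0.025, 0, 0, 0], [0, 0, -0.002, -0.045, 0, 0, 0], [0, 0, -0.002, -0.056, 0, 0, 0], [0, 0, -0.002, -0.06, 0, 0, 0], [0, 0, -0.002, -0.06, 0, 0, 0]]

```text
time_s: 7.18
tool_pos: [560.5, 35.2, 21.8]
eef_rot: [3.141, 0.0, 2.517]
ft_force: [0.3, -0.0, -2.7]
gripper_width: 18.1
gripper_force: 40.0
```

Call:
move_arm:
  plan:
    - [[0, -0.001, 0.001, 0, 0, 0, 0], [0, -0.002, 0.0015, 0, 0, 0, 0], [0, -0.0035, 0.0025, 0, 0, 0, 0], [0, -0.005, 0.0035, 0, 0, 0, 0], [0, -0.0065, 0.0045, 0, 0, 0, 0]]

```text
time_s: 7.8
tool_pos: [553.6, 39.8, 21.5]
eef_rot: [3.142, 0.0, 2.517]
ft_force: [0.1, 0.1, -3.0]
gripper_width: 18.5
gripper_force: 40.0
```

Call:
move_arm:
  plan:
    - [[0, -0.001, 0.001, -0.0008, 0, 0, 0], [0, -0.002, 0.0015, -0.0008, 0, 0, 0], [0, -0.003, 0.002, -0.0008, 0, 0, 0], [0, -0.004, 0.003, -0.0008, 0, 0, 0], [0, -0.004, 0.003, -0.0008, 0, 0, 0]]

```text
time_s: 8.43
tool_pos: [550.4, 42.4, 20.9]
eef_rot: [3.141, 0.001, 2.517]
ft_force: [3.6, -3.0, -2.9]
gripper_width: 18.5
gripper_force: 40.0
```

Call:
move_arm:
  plan:
    - [[0.5, 0, 0, 0, 0, 0, 0], [0.5, 0, 0, 0, 0, 0, 0], [0.5, 0, 0, 0.011, 0, 0, 0], [0.5, 0.022, -0.016, 0.011, 0, 0, 0], [0.5, 0.046, -0.033, 0.011, 0, 0, 0]]

```text
time_s: 9.05
tool_pos: [596.5, 9.6, 32.8]
eef_rot: [3.141, 0.0, 2.518]
ft_force: [0.9, 0.2, 0.3]
gripper_width: 42.8
gripper_force: 0.0
```

Call:
move_arm:
  plan:
    - [[0.5, 0, 0, 0, 0, 0, 0], [0.1, 0, 0, 0, 0, 0, 0], [0.1, 0, 0, 0, 0, 0, 0], [0.1, 0, 0, 0, 0, 0, 0], [0.1, 0, 0, 0, 0, 0, 0]]
  newtons: 20

```text
time_s: 9.68
tool_pos: [595.5, 9.8, 31.9]
eef_rot: [-3.141, -0.0, 2.517]
ft_force: [-0.9, -1.1, 2.0]
gripper_width: 14.8
gripper_force: 20.7
```

Run:
```python
from h import *
print(sense()['tool_pos'],sense()['gripper_width'])
c=capture('side'); save('s3.png',cv2.resize(c['image'][210:330,230:400],None,fx=4.5,fy=4.5,interpolation=cv2.INTER_CUBIC))
```

```text
[595.50055476   9.83149538  31.85718397] 14.77576298529402
```

View pics/s3.png

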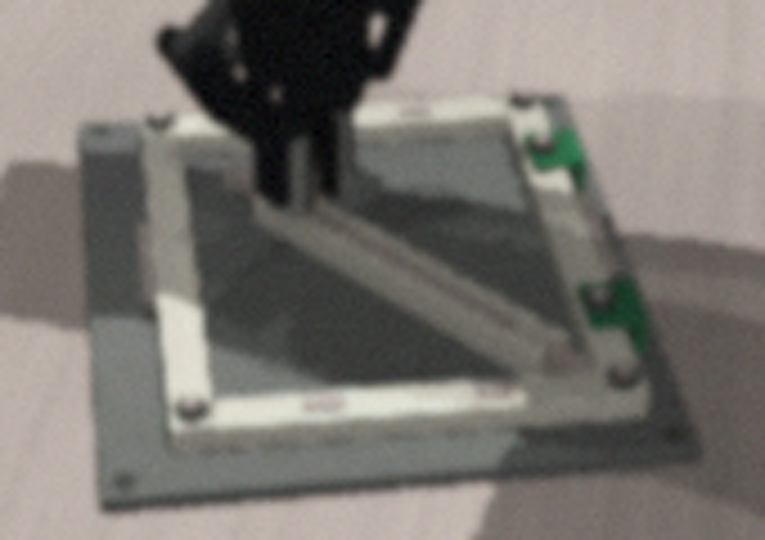

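The rule lies in the frame with its heel in the near-left corner (crop 565,360) and its stud gripped at (300,170). Now run the tongue out.

Call:
move_arm:
  plan:
    - [[0.1, 0.006, -0.0045, 0, 0, 0, 0], [0.1, 0.012, -0.009, 0, 0, 0, 0], [0.1, 0.018, -0.0135, 0, 0, 0, 0], [0.1, 0.02, -0.015, 0, 0, 0, 0], [0.1, 0.021, -0.0155, 0, 0, 0, 0]]

```text
time_s: 10.35
tool_pos: [616.6, -5.5, 31.7]
eef_rot: [3.141, -0.001, 2.517]
ft_force: [-3.3, 3.0, 6.0]
gripper_width: 14.9
gripper_force: 21.1
```

Call:
move_arm:
  plan:
    - [[0.1, 0.0008, -0.0006, 0, 0, 0, 0], [0.1, 0.0016, -0.0012, 0, 0, 0, 0], [0.1, 0.0024, -0.0017, 0, 0, 0, 0], [0.1, 0.0032, -0.0023, 0, 0, 0, 0], [0.1, 0.0032, -0.0023, 0, 0, 0, 0]]

```text
time_s: 10.98
tool_pos: [617.2, -6.3, 31.5]
eef_rot: [-3.141, -0.006, 2.518]
ft_force: [-10.1, 9.0, 12.6]
gripper_width: 15.0
gripper_force: 21.6
```

Call:
move_arm:
  plan:
    - [[0.1, -0.0005, 0.0004, 0, 0, 0, 0], [0.1, -0.0005, 0.0004, 0, 0, 0, 0], [0.1, -0.0005, 0.0004, 0, 0, 0, 0], [0.1, -0.0005, 0.0004, 0, 0, 0, 0], [0.5, -0.0005, 0.0004, 0, 0, 0, 0]]

```text
time_s: 11.6
tool_pos: [618.9, -7.6, 31.4]
eef_rot: [-3.141, -0.001, 2.517]
ft_force: [-0.0, -0.5, 1.2]
gripper_width: 31.9
gripper_force: 0.0
```

Call:
move_arm:
  plan:
    - [[0.5, 0, 0, 0, 0, 0, 0], [0.5, 0, 0, 0.001, 0, 0, 0], [0.5, 0, 0, 0.03, 0, 0, 0], [0.5, 0, 0, 0.06, 0, 0, 0], [0.5, 0, 0, 0.06, 0, 0, 0]]

```text
time_s: 12.22
tool_pos: [621.3, -8.1, 94.0]
eef_rot: [3.14, 0.004, 2.517]
ft_force: [0.6, 0.5, -1.2]
gripper_width: 42.6
gripper_force: 0.0
```

Run:
```python
from h import *
print(sense()['tool_pos'],sense()['gripper_width'])
c=capture('side'); np.save('s4.npy',c,allow_pickle=True); save('s4.png',cv2.resize(c['image'][210:330,230:400],None,fx=4.5,fy=4.5,interpolation=cv2.INTER_CUBIC))
```

```text
[621.27539398  -8.09417799  94.01167959] 42.56188369107273
```

View pics/s4.png

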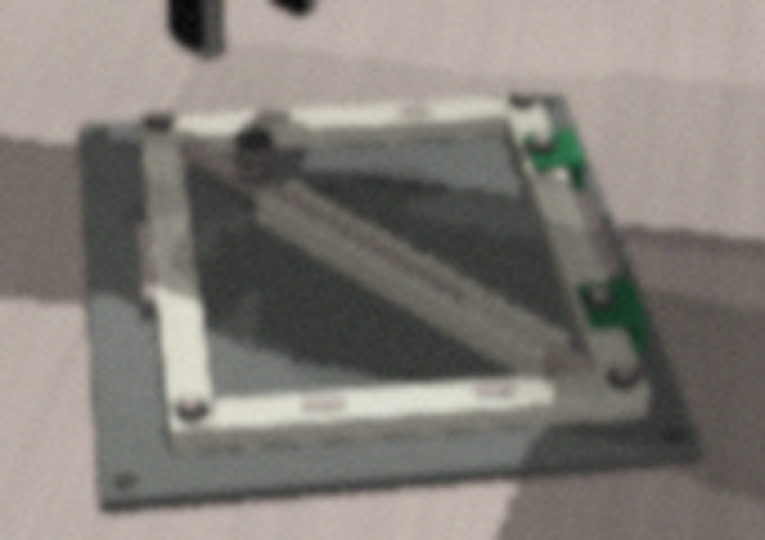

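Seated: heel at (565,360), stud at (256,138), tongue nose at (195,150) in the far-right corner. Now take the channel up again.

Call:
move_arm:
  plan:
    - [[0.5, -0.034, 0.025, 0, 0, 0, 0], [0.5, -0.0685, 0.05, 0, 0, 0, 0], [0.5, -0.0685, 0.05, -0.03, 0, 0, 0], [0.5, -0.0685, 0.05, -0.055, 0, 0, 0], [0.5, -0.0685, 0.05, -0.066, 0, 0, 0]]

```text
time_s: 12.9
tool_pos: [549.3, 42.3, 23.6]
eef_rot: [-3.14, -0.003, 2.517]
ft_force: [-0.1, -0.3, -0.1]
gripper_width: 43.3
gripper_force: 0.0
```

Run:
```python
from h import *
for i in range(3): capture('side')
print(sense()['tool_pos'])
```

```text
[550.556041    42.19560041  25.20192462]
```

Call:
move_arm:
  plan:
    - [[0.5, 0, 0, 0.007, 0, 0, 0], [0.5, 0.033, -0.024, 0.007, 0, 0, 0], [0.5, 0.0665, -0.0485, 0.007, 0, 0, 0], [0.5, 0.0665, -0.0485, 0.007, 0, 0, 0], [0.1, 0.0665, -0.0485, 0.007, 0, 0, 0]]

```text
time_s: 13.68
tool_pos: [617.2, -6.1, 33.3]
eef_rot: [3.141, -0.0, 2.517]
ft_force: [0.3, 0.2, 0.3]
gripper_width: 25.6
gripper_force: 0.0
```

Call:
move_arm:
  plan:
    - [[0.1, 0, 0, 0, 0, 0, 0], [0.1, 0, 0, 0, 0, 0, 0], [0.1, 0, 0, 0, 0, 0, 0], [0.1, -0.005, 0.0036, 0, 0, 0, 0], [0.1, -0.01, 0.0073, 0, 0, 0, 0]]

```text
time_s: 14.3
tool_pos: [607.3, 1.0, 33.1]
eef_rot: [-3.141, 0.001, 2.517]
ft_force: [-2.2, -4.4, 6.0]
gripper_width: 14.8
gripper_force: 20.6
```

Call:
move_arm:
  plan:
    - [[0.1, -0.002, 0.0015, 0, 0, 0, 0], [0.1, -0.002, 0.0015, 0, 0, 0, 0], [0.5, -0.002, 0.0015, 0, 0, 0, 0], [0.5, -0.002, 0.0015, 0, 0, 0, 0], [0.5, -0.002, 0.0015, 0, 0, 0, 0]]

```text
time_s: 14.92
tool_pos: [605.4, 2.8, 32.5]
eef_rot: [3.142, -0.0, 2.517]
ft_force: [0.5, -0.6, -0.7]
gripper_width: 42.8
gripper_force: 0.0
```

Call:
move_arm:
  plan:
    - [[0.5, -0.028, 0.02, 0, 0, 0, 0], [0.5, -0.055, 0.0395, 0, 0, 0, 0], [0.5, -0.055, 0.0395, -0.0115, 0, 0, 0], [0.5, -0.055, 0.0395, -0.0115, 0, 0, 0], [0.1, -0.055, 0.0395, -0.0115, 0, 0, 0]]
  newtons: 40

```text
time_s: 15.55
tool_pos: [551.4, 41.5, 21.2]
eef_rot: [3.141, 0.001, 2.516]
ft_force: [0.6, -0.1, 0.5]
gripper_width: 25.5
gripper_force: 0.0
```

Call:
move_arm:
  plan:
    - [[0.1, 0, 0, 0, 0, 0, 0], [0.1, 0, 0, 0, 0, 0, 0], [0.1, 0, 0, 0, 0, 0, 0], [0.1, 0, 0, 0.025, 0, 0, 0], [0.1, 0, 0, 0.05, 0, 0, 0]]

```text
time_s: 16.18
tool_pos: [549.5, 42.3, 71.1]
eef_rot: [-3.141, -0.002, 2.517]
ft_force: [0.3, 0.2, -3.5]
gripper_width: 18.5
gripper_force: 39.9
```

Call:
move_arm:
  plan:
    - [[0.1, 0.002, -0.004, 0.01, 0, 0, 10.4], [0.1, 0.004, -0.008, 0.01, 0, 0, 20.8], [0.1, 0.006, -0.012, 0.01, 0, 0, 31.2], [0.1, 0.008, -0.016, 0.01, 0, 0, 41.6], [0.1, 0.012, -0.021, 0.01, 0, 0, 52]]

```text
time_s: 16.8
tool_pos: [561.6, 21.3, 80.6]
eef_rot: [3.14, -0.002, -2.852]
ft_force: [-0.4, 0.6, -3.2]
gripper_width: 18.6
gripper_force: 39.9
```

Call:
move_arm:
  plan:
    - [[0.1, 0, 0, 0, 0, 0, 10.4], [0.1, 0, 0, 0, 0, 0, 20.8], [0.1, 0, 0, 0, 0, 0, 31.2], [0.1, 0, 0, 0, 0, 0, 41.6], [0.1, 0, 0, 0, 0, 0, 52]]

```text
time_s: 17.42
tool_pos: [561.6, 21.4, 80.6]
eef_rot: [3.14, -0.0, -1.945]
ft_force: [-0.9, -0.0, -3.6]
gripper_width: 18.4
gripper_force: 39.9
```

Call:
move_arm:
  plan:
    - [[0.1, 0, 0, 0, 0, 0, 0], [0.1, 0, 0, 0, 0, 0, 0], [0.1, 0, 0, -0.02, 0, 0, 0], [0.1, 0, 0, -0.035, 0, 0, 0], [0.1, 0, 0, -0.035, 0, 0, 0]]

```text
time_s: 18.05
tool_pos: [561.2, 21.2, 44.9]
eef_rot: [3.139, -0.001, -1.952]
ft_force: [-0.3, -0.6, -2.8]
gripper_width: 18.7
gripper_force: 39.9
```

Call:
move_arm:
  plan:
    - [[0.1, 0, 0, -0.008, 0, 0, 0], [0.1, 0, 0, -0.016, 0, 0, 0], [0.1, 0, 0, -0.022, 0, 0, 0], [0.1, 0, 0, -0.0235, 0, 0, 0], [0.1, 0, 0, -0.0235, 0, 0, 0]]

```text
time_s: 18.68
tool_pos: [562.4, 21.1, 22.7]
eef_rot: [3.141, -0.0, -1.951]
ft_force: [0.5, -0.0, -3.4]
gripper_width: 18.9
gripper_force: 40.0
```

Call:
move_arm:
  plan:
    - [[0.1, -0.0007, -0.0017, 0, 0, 0, 0], [0.1, -0.0013, -0.0034, 0, 0, 0, 0], [0.1, -0.0019, -0.0048, 0, 0, 0, 0], [0.1, -0.0022, -0.0056, 0, 0, 0, 0], [0.1, -0.0024, -0.006, 0, 0, 0, 0]]

```text
time_s: 19.3
tool_pos: [560.2, 15.3, 22.8]
eef_rot: [-3.142, 0.001, -1.951]
ft_force: [0.7, 2.5, -2.4]
gripper_width: 18.2
gripper_force: 40.0
```

Call:
move_arm:
  plan:
    - [[0.1, -0.0004, -0.0008, -0.0012, 0, 0, 0], [0.1, -0.0007, -0.0016, -0.0012, 0, 0, 0], [0.1, -0.0007, -0.0016, -0.0012, 0, 0, 0], [0.1, -0.0007, -0.0016, -0.0012, 0, 0, 0], [0.1, -0.0007, -0.0016, -0.0012, 0, 0, 0]]

```text
time_s: 19.92
tool_pos: [560.1, 14.9, 21.8]
eef_rot: [-3.141, 0.003, -1.95]
ft_force: [2.0, 9.0, -1.0]
gripper_width: 18.4
gripper_force: 40.2
```

Call:
move_arm:
  plan:
    - [[0.5, 0, 0, 0, 0, 0, 0], [0.5, 0, 0, 0, 0, 0, 0], [0.5, 0, 0, 0.011, 0, 0, 0], [0.5, 0.012, 0.031, 0.011, 0, 0, 0], [0.5, 0.025, 0.063, 0.011, 0, 0, 0]]

```text
time_s: 20.55
tool_pos: [585.2, 76.7, 33.6]
eef_rot: [-3.14, 0.0, -1.952]
ft_force: [0.9, -0.8, -0.5]
gripper_width: 43.0
gripper_force: 0.0
```

Call:
move_arm:
  plan:
    - [[0.5, 0, 0, 0, 0, 0, 0], [0.1, 0, 0, 0, 0, 0, 0], [0.1, 0, 0, 0, 0, 0, 0], [0.1, 0, 0, 0, 0, 0, 0], [0.1, 0, 0, 0, 0, 0, 0]]
  newtons: 20

```text
time_s: 21.18
tool_pos: [584.4, 76.0, 32.8]
eef_rot: [-3.141, -0.0, -1.952]
ft_force: [-0.2, -0.7, 4.0]
gripper_width: 14.6
gripper_force: 20.9
```

Call:
move_arm:
  plan:
    - [[0.1, 0.0015, 0.0037, 0, 0, 0, 0], [0.1, 0.003, 0.0075, 0, 0, 0, 0], [0.1, 0.0037, 0.0093, 0, 0, 0, 0], [0.1, 0.0041, 0.0102, 0, 0, 0, 0], [0.1, 0.0044, 0.0111, 0, 0, 0, 0]]

```text
time_s: 21.8
tool_pos: [588.4, 86.3, 32.6]
eef_rot: [-3.141, -0.003, -1.952]
ft_force: [-2.5, -8.9, 8.2]
gripper_width: 14.9
gripper_force: 21.3
```

Call:
move_arm:
  plan:
    - [[0.1, 0.0003, 0.0008, 0, 0, 0, 0], [0.1, 0.0006, 0.0016, 0, 0, 0, 0], [0.1, 0.0009, 0.0024, 0, 0, 0, 0], [0.1, 0.0009, 0.0024, 0, 0, 0, 0], [0.1, 0.0009, 0.0024, 0, 0, 0, 0]]

```text
time_s: 22.42
tool_pos: [588.4, 87.6, 32.4]
eef_rot: [3.141, -0.006, -1.952]
ft_force: [-6.1, -12.4, 9.2]
gripper_width: 14.8
gripper_force: 21.4
```

Run:
```python
from h import *
c=capture('side'); np.save('s5.npy',c,allow_pickle=True); a=cv2.resize(c['image'][210:330,230:400],None,fx=4,fy=4,interpolation=cv2.INTER_CUBIC); save('s5.png',a)
s=sense();print(s['tool_pos'],s['ft_force'],s['gripper_width'])
```

```text
[588.39604094  87.55597869  32.46046831] [ -6.03827037 -12.27257067  10.03778877] 14.609258694223538
```

View pics/s5.png

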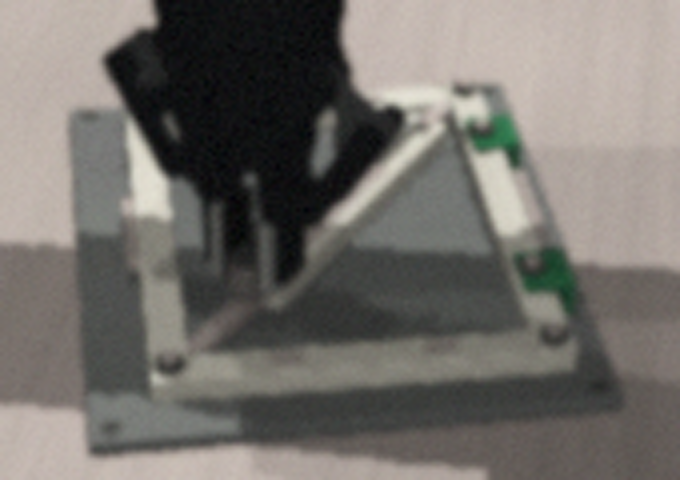

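Call:
move_arm:
  plan:
    - [[0.1, -0.0006, -0.0012, 0, 0, 0, 0], [0.1, -0.0006, -0.0012, 0, 0, 0, 0], [0.5, -0.0006, -0.0012, 0, 0, 0, 0], [0.5, -0.0006, -0.0012, 0, 0, 0, 0], [0.5, -0.0006, -0.0012, 0.02, 0, 0, 0]]

```text
time_s: 23.1
tool_pos: [587.7, 89.0, 51.2]
eef_rot: [3.139, -0.001, -1.951]
ft_force: [0.1, 0.6, -0.2]
gripper_width: 42.6
gripper_force: 0.0
```

Call:
move_arm:
  plan:
    - [[0.5, 0, 0, 0.04, 0, 0, 0], [0.5, -0.02, 0.05, 0.07, 0, 0, 0], [0.5, -0.04, 0.11, 0.07, 0, 0, 0], [0.5, -0.06, 0.17, 0.07, 0, 0, 0], [0.5, -0.08, 0.23, 0.07, 0, 0, 0]]

```text
time_s: 23.72
tool_pos: [508.9, 318.7, 122.5]
eef_rot: [-3.142, 0.0, -1.951]
ft_force: [1.2, -0.9, 0.0]
gripper_width: 42.7
gripper_force: 0.0
```

Run:
```python
from h import *
c=capture('top'); np.save('t6.npy',c,allow_pickle=True)
try:
    C,L=corners(c); print(C.round(1)); FL,FR,NR,NL=C; print('NL-FR',np.linalg.norm(NL-FR),'NR-FL',np.linalg.norm(NR-FL),'shift',((FL+FR-NL-NR)/2)@((NL-NR)/np.linalg.norm(NL-NR)))
except Exception as e: print(e)
save('t6.png',cv2.resize(c['image'][165:310,215:385],None,fx=4.1,fy=4.1,interpolation=cv2.INTER_CUBIC))
print(sense()['tool_pos'])
```

```text
[[607.8 136.8]
 [659.  -37.1]
 [523.1 -76.2]
 [470.6  97.9]]
NL-FR 231.83022 NR-FL 229.17055 shift -2.1454277
[505.85713508 325.34515894 122.49812392]
```

View pics/t6.png

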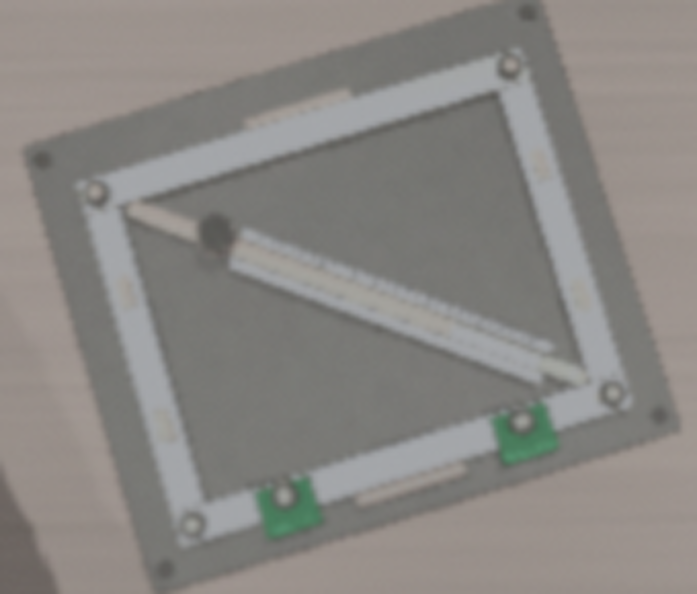

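Both noses bear in their corners: tongue at crop (132,208), heel at (580,378). Measure the shift from the four corner bolts as a check, while moving the arm to the far rail.

Run:
```python
from h import *
c=np.load('t6.npy',allow_pickle=True).item()
P=np.array([(96,193),(510,66),(612,393),(192,525)])/4.1+[215,165]
B=ray(c,P,22)[:,:2]; FL,FR,NR,NL=B; print(B.round(1))
print([np.linalg.norm(B[i]-B[(i+1)%4]).round(1) for i in range(4)])
e=(NL-NR)/np.linalg.norm(NL-NR); print('shift',((FL+FR-NL-NR)/2)@e,'yaw',np.arctan2(-e[0],e[1]),'far mid',(FL+FR)/2)
N=ray(c,np.array([(580,378),(132,208)])/4.1+[215,165],19)[:,:2]; print('noses',N.round(1),np.linalg.norm(N[0]-N[1]))
print(sense()['tool_pos'])
```

```text
[[611.1 145.1]
 [666.8 -43.4]
 [516.6 -85.6]
 [461.  102.4]]
[np.float64(196.5), np.float64(156.0), np.float64(196.1), np.float64(156.0)]
shift -1.881556430770024 yaw 0.28772185180841964 far mid [638.94126018  50.83582313]
noses [[523.9 -71.7]
 [604.4 129.1]] 216.32849174495382
[505.85713508 325.34515894 122.49812392]
```

Call:
move_arm:
  plan:
    - [[0.5, 0.022, -0.045, 0, 0, 0, 7.5], [0.5, 0.045, -0.092, 0, 0, 0, 15], [0.5, 0.068, -0.14, 0, 0, 0, 23], [0.5, 0.09, -0.185, 0, 0, 0, 31], [0.5, 0.112, -0.23, -0.02, 0, 0, 38.3]]
  newtons: 40

```text
time_s: 24.4
tool_pos: [623.6, 85.4, 103.5]
eef_rot: [-3.139, -0.0, -1.278]
ft_force: [1.2, 0.4, -0.1]
gripper_width: 42.5
gripper_force: 0.0
```

Call:
move_arm:
  plan:
    - [[0.5, 0.022, -0.044, -0.02, 0, 0, 0], [0.5, 0.022, -0.044, -0.05, 0, 0, 0], [0.5, 0.022, -0.044, -0.05, 0, 0, 0], [0.5, 0.022, -0.044, -0.05, 0, 0, 0], [0.5, 0.022, -0.044, -0.05, 0, 0, 0]]

```text
time_s: 25.02
tool_pos: [644.5, 43.4, 54.0]
eef_rot: [-3.14, -0.001, -1.282]
ft_force: [0.7, 1.1, 1.0]
gripper_width: 42.7
gripper_force: 0.0
```

Call:
move_arm:
  plan:
    - [[0.5, 0.005, -0.0257, 0, 0, 0, 0], [0.5, 0.005, -0.0257, -0.015, 0, 0, 0], [0.5, 0.005, -0.0257, -0.034, 0, 0, 0], [0.5, 0.005, -0.0257, -0.034, 0, 0, 0], [0.1, 0.005, -0.0257, -0.034, 0, 0, 0]]

```text
time_s: 25.65
tool_pos: [649.0, 17.5, 19.0]
eef_rot: [-3.141, -0.0, -1.282]
ft_force: [0.2, 0.1, -0.2]
gripper_width: 25.6
gripper_force: 0.0
```

Call:
move_arm:
  plan:
    - [[0.1, 0, 0, 0, 0, 0, 0], [0.1, 0, 0, 0, 0, 0, 0], [0.1, 0, 0, 0, 0, 0, 0], [0.1, 0, 0, 0, 0, 0, 0], [0.1, 0, 0, 0, 0, 0, 0]]

```text
time_s: 26.28
tool_pos: [649.9, 17.5, 19.5]
eef_rot: [-3.139, 0.0, -1.282]
ft_force: [1.8, 5.5, 5.8]
gripper_width: 14.8
gripper_force: 42.4
```

Call:
move_arm:
  plan:
    - [[0.1, -0.0003, 0.001, 0, 0, 0, 0], [0.1, -0.0006, 0.002, 0, 0, 0, 0], [0.1, -0.0009, 0.003, 0, 0, 0, 0], [0.1, -0.0009, 0.0032, 0, 0, 0, 0], [0.1, -0.0009, 0.0032, 0, 0, 0, 0]]

```text
time_s: 26.9
tool_pos: [649.8, 17.8, 19.5]
eef_rot: [-3.139, -0.005, -1.284]
ft_force: [5.8, -9.2, 4.5]
gripper_width: 14.7
gripper_force: 42.2
```

Call:
move_arm:
  plan:
    - [[0.1, -0.0003, 0.001, 0, 0, 0, 0], [0.1, -0.0006, 0.002, 0, 0, 0, 0], [0.1, -0.0007, 0.0025, 0, 0, 0, 0], [0.1, -0.0007, 0.0025, 0, 0, 0, 0], [0.1, -0.0007, 0.0025, 0, 0, 0, 0]]

```text
time_s: 27.52
tool_pos: [649.1, 20.2, 19.5]
eef_rot: [-3.139, -0.005, -1.284]
ft_force: [6.2, -8.4, 4.8]
gripper_width: 14.6
gripper_force: 42.2
```

Call:
move_arm:
  plan:
    - [[0.1, 0.0005, -0.0015, 0, 0, 0, 0], [0.5, 0.0005, -0.0015, 0, 0, 0, 0], [0.5, 0.0005, -0.0015, 0, 0, 0, 0], [0.5, 0.0005, -0.0015, 0.03, 0, 0, 0], [0.5, 0.0005, -0.0015, 0.08, 0, 0, 0]]

```text
time_s: 28.15
tool_pos: [645.4, 21.3, 97.1]
eef_rot: [3.136, 0.002, -1.283]
ft_force: [0.8, -0.6, 0.5]
gripper_width: 42.7
gripper_force: 0.0
```

Call:
move_arm:
  plan:
    - [[0.5, -0.02, 0.05, 0.02, 0, 0, 0], [0.5, -0.04, 0.1, 0.02, 0, 0, 0], [0.5, -0.06, 0.155, 0.02, 0, 0, 0], [0.5, -0.08, 0.21, 0.02, 0, 0, 0], [0.5, -0.1, 0.265, 0.02, 0, 0, 0]]

```text
time_s: 28.78
tool_pos: [546.2, 287.5, 118.1]
eef_rot: [3.14, -0.0, -1.283]
ft_force: [1.4, 0.3, 0.4]
gripper_width: 42.7
gripper_force: 0.0
```

Call:
move_arm:
  plan:
    - [[0.5, -0.01, 0.03, 0, 0, 0, 0], [0.5, -0.02, 0.06, 0, 0, 0, 0], [0.5, -0.02, 0.06, 0, 0, 0, 0], [0.5, -0.02, 0.06, 0, 0, 0, 0], [0.5, -0.02, 0.06, 0, 0, 0, 0]]

```text
time_s: 29.4
tool_pos: [527.9, 345.1, 118.3]
eef_rot: [3.141, -0.0, -1.284]
ft_force: [0.7, 0.5, 0.1]
gripper_width: 42.2
gripper_force: 0.0
```

Run:
```python
from h import *
a=np.load('t6.npy',allow_pickle=True).item(); c=capture('top')
for k in (a,c):
    C,L=corners(k); FL,FR,NR,NL=C; print('NL-FR',np.linalg.norm(NL-FR),'NR-FL',np.linalg.norm(NR-FL),'shift',((FL+FR-NL-NR)/2)@((NL-NR)/np.linalg.norm(NL-NR)))
P=np.array([(96,193),(510,66),(612,393),(192,525)])/4.1+[215,165]
g=[cv2.cvtColor(k['image'],cv2.COLOR_RGB2GRAY) for k in (a,c)]
q,s,_=cv2.calcOpticalFlowPyrLK(g[0],g[1],P.astype(np.float32).reshape(-1,1,2),None,winSize=(11,11)); q=q[:,0]
B=[ray(a,P,22)[:,:2],ray(c,q,22)[:,:2]]; print((B[1]-B[0]).round(2))
FL,FR,NR,NL=B[1]; print('bolt diags',np.linalg.norm(NL-FR),np.linalg.norm(NR-FL))
r=np.array([(215/4.1+215,235/4.1+165),(580/4.1+215,378/4.1+165)],np.float32).reshape(-1,1,2)
print('rule move px',(cv2.calcOpticalFlowPyrLK(g[0],g[1],r,None,winSize=(13,13))[0]-r)[:,0])
```

```text
NL-FR 231.83022 NR-FL 229.17055 shift -2.1454277
NL-FR 229.9212 NR-FL 231.34546 shift 0.8434639
[[-0.72  2.34]
 [-0.63  2.74]
 [ 0.08  0.1 ]
 [ 0.08 -0.04]]
bolt diags 250.03850338793563 251.0761831578226
rule move px [[ 0.02478027  0.0710144 ]
 [-0.03015137  0.09957886]]
```

```bash
python3 -c "
from h import *
print(finish_job())"
```

```text
the job is handed in; nothing more can be done
None
```

I measured both diagonals with the rule seated in the corners, and the near-left to far-right one read about 5 mm longer. I slid the far rail about 2.6 mm left; by camera the diagonals now agree within about 1.5 mm, the rule lies flat in the frame, and the job is handed in (no verdict came back).

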